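# Swing the stage clips over the specimen carrier

## Task

Secure the specimen on the microscope's light base: with a fingertip, push the orange lug of each of the two stage clips round so that the clip swings in and its lug stands over the middle of the white pad at its end of the black specimen carrier. Only push, never pinch a lug between the fingers, and leave the carrier and everything else on the bench where they are.

Things in the scene. Friction and masses are not known exactly. Their poses are not given: they have to be found in the camera images.
- stage: Fixed light base of the microscope: a white disc 250 mm across and 45 mm tall with a green glass disc in the middle of its flat top. Origin at the centre of its underside. The left clip's pivot lies on its +y side, the right clip's on its -y side; its -x side, with the black knob, faces roughly towards the robot.
- clip_left (a joint): Steel stage clip on the left of the light base, a flat arm turning on an upright pivot (no spring: it stays where it is left; about 0.6 N at the lug moves it). Radians: 0 = the arm points from its pivot at the centre of the base; negative = swung out, with the free end on the base's -x side (towards the robot). Increasing = counter-clockwise seen from above. Stops at -1.6 and +0.7.
- clip_right (a joint): Steel stage clip on the right of the light base, a flat arm turning on an upright pivot (no spring: it stays where it is left; about 0.6 N at the lug moves it). Radians: 0 = the arm points from its pivot at the centre of the base; negative = swung out, with the free end on the base's +x side (away from the robot). Increasing = counter-clockwise seen from above. Stops at -1.6 and +0.7.
- clip_left_lug (a point): Centre of the orange upright lug at the free end of the left clip: a plate 14 mm along the arm, 8 mm thick across it and 21 mm tall (from 12 to 33 mm above the top of the light base), 67 mm from the pivot axis. x points outward along the arm, y counter-clockwise (the way the clip closes), z up. Push on its -y face.
- clip_right_lug (a point): Centre of the orange upright lug at the free end of the right clip: a plate 14 mm along the arm, 8 mm thick across it and 21 mm tall (from 12 to 33 mm above the top of the light base), 67 mm from the pivot axis. x points outward along the arm, y counter-clockwise (the way the clip closes), z up. Push on its -y face.
- clip_left_pivot (a point): Point on the pivot axis of the left clip, at the height of the lug's centre; the pivot is a dark post 18 mm across and 16 mm tall at +105 mm along y from the base's centre. The arm between post and lug is 11 mm wide, 3 mm thick, its underside 9 mm above the base's top.
- clip_right_pivot (a point): Point on the pivot axis of the right clip, at the height of the lug's centre; the pivot is a dark post 18 mm across and 16 mm tall at -105 mm along y from the base's centre. The arm between post and lug is 11 mm wide, 3 mm thick, its underside 9 mm above the base's top.
- carrier: Loose black specimen carrier lying on the middle of the light base, 32 (x) x 110 (y) x 5 mm, about 120 g, with a glass slide and a pink specimen in the middle and a white pad at each end. Origin at the centre of its underside, y along its length towards the left clip. The clip arms pass 4 mm above it and the lugs 7 mm above it.
- pad_left (a point): Centre of the top of the white pad (28 mm across by 30 mm along the carrier) at the left end of the specimen carrier, +38 mm along the carrier's y.
- pad_right (a point): Centre of the top of the white pad (28 mm across by 30 mm along the carrier) at the right end of the specimen carrier, -38 mm along the carrier's y.
- vial: Loose clear vial with a blue cap, 22 mm across, 42 mm tall, standing on the light base on its +x, +y side. Origin under its centre.
- bottle: Loose clear bottle with a white cap, 56 mm across, 100 mm tall, on the table. Origin under its centre.
- dish: Loose closed glass dish, 90 mm across, 16 mm tall, on the table. Origin under its centre.
- rack: Loose blue tube rack, 60 x 130 mm, 68 mm tall with its tubes, on the table. Origin under its centre.
- forceps: Loose steel forceps lying on the table, 120 mm long along its own x, 6 mm thick. Origin under its middle.
- tips: Loose lilac box, 85 x 120 x 50 mm, on the table. Origin under its centre.
There are look-alikes about, which are no part of the job. What is shaped like the carrier but green or turquoise is not meant.

How it is judged:
By the outcome, as a careful person would: the job done as asked, in the order asked, and still so for the second after the job is handed in, with the robot touching nothing.
It also fails if it takes over 51 s, if anything falls off the work surface, if the arm or the gripper's body presses on something with over 40 N, if the wrist force passes 120 N, or if a joint passes its speed limit or range.

## Robot

A 6-joint arm with a two-finger parallel gripper is mounted at the origin on the work surface. World frame = base frame: x ahead of the robot, y to its left, z up, the work surface at z = 0. Lengths are in mm, angles in rad, forces in N, time in s.
With the tool pointing down it reaches from about 300 to 1000 mm from the base axis. Payload 5.1 kg.
Tool frame: the origin (TCP) lies between the finger pads; the fingertips stand 11 mm ahead of it and the grasp point (between the pads) lies 8 mm behind it; x points along the fingers, y is the direction in which the jaws open and shut, and the axes are right-handed (so a half turn about x gives the same grasp; the last joint's range is limited). The gripper opens to 95 mm and grips with 3 to 60 N. Pads are 20 mm wide; open, the fingers measure 119 mm over their backs; the gripper's body (75 mm by 180 mm) begins 59 mm behind the grasp point.
Start: joints at [1.098, 0.124, 1.65, -0, 1.367, -0.083], TCP at [247.022, 601.22, 225.656] pointing down, gripper open.
Joint ranges: [-2.61, 2.61], [-1.02, 2.33], [0.03, 2.71], [-1.35, 4.49], [0.32, 2.68], [-2.91, 2.91]. Speed limits (rad/s): [2.57, 2.57, 3.14, 3.14, 3.14, 3.14].

## Interface

Orientations are given as a unit quaternion [x, y, z, w].
In Python, from plant import env gives the robot as it stands.
- The arm moves only by the tool servo_tool, never from a script. Its argument "plan" is text: rows parted by semicolons, each of 6 numbers parted by spaces: the shift along the world's x, y, z in mm, then the turn, a rotation vector about the world's x, y, z in rad. A call has exactly 10 rows; each row is the pose to reach, as a shift and turn from the pose measured when the call began; what a row does not reach only later rows make up. A row lasts 1/10 s, in which the tool goes at most 50 mm and 8.59 degrees, less where a joint would pass 70% of its speed; a pose out of reach is approached as far as the arm can. A call with a gripper value outside its range is refused whole. "hand" is the opening, from 0 (shut) to 1 (fully open), set as the call begins (left out, the last holds). The fingers move at their own pace and stop on an object; "grip_force" is the grip in N (left out, the last holds). Time passes only in rows, so rows that repeat a pose let the fingers close, or fill a call up. It gives the time, the measured TCP pose, the force and the opening at its end, in the units of the state.
- env.get_state(): the state, without advancing time (a new reading comes with each control period).
- env.camera(name): name is "scene" or "top" or "wrist"; returns the picture (400x640x3 uint8, red, green, blue); there is no depth.
- env.camera_info(name): a dict with "fx", "fy", "cx", "cy" (pixels), "world_to_cam" (4x4, takes a point from world to camera coordinates). Camera axes: x right, y up, looking along -z (the intrinsics and any distortion apply to the point x, -y, -z); pixel columns grow to the right and rows downward; lengths in mm; the calibration is good to about 2 mm. A picture is of the moment at which its call begins: read the wrist's pose just before it. camera_info takes no time and is no camera call; for the wrist camera it gives the pose at the moment of the call.
- env.close_job(): hands the job in, once; it reports no verdict.
Trained networks look in the newest picture that a camera, given by its name, has taken for a name from the list of things; names that differ only in an ending like _2 or _b are one class to them, and where a whole thing is asked for, a point or a joint stands for the part that bears it (a point fixed in the world has none). Each returns a list of dicts, best first, with "p" (0 to 1); they miss things now and then, are a little off and sometimes report something else, mostly with a low value. They report only what shows in the picture. A call takes as long as a camera call. They do not tell look-alikes from the thing itself.
- env.spot_in(camera, target): "xy" ([column, row] in pixels, amid what is visible of it).
- env.outline_of(camera, target): "pixels" (400x640 bool, what is visible of it) and "xy" ([column, row] in pixels, amid what is visible of it).
- env.tip_of(camera, target): "xy" ([column, row] in pixels: a listed point, or the origin of a listed thing).
The state is a dict: "time": time; "joint_positions": joint angles; "dq": joint speeds; "effort": joint torques, N m; "ee_pos": TCP position; "orientation": TCP orientation; "ft_force": force on the tool from outside, world axes, zero at the start; "moment": the same for the moment, N m; "width": opening from 0.0 (shut) to 1.0 (fully open).
Only numpy, scipy, OpenCV 4.12 (cv2) and the standard library are available. Lean on these libraries where they do the work, as an engineer would, in place of code of your own. Each camera call takes 0.05 s, during which the arm holds its last target. There are 200 camera calls.

## Working session

There is one attempt and no reset: what is moved stays moved. The work goes in short steps, Python scripts to look and compute and a tool call to move; the robot and the scene stay as the last step left them, time stands still between calls to the robot, and variables do not carry over. Pictures are saved under pics/ and viewed, about 8 in all and at most 12, crops included, and the job is handed in when it is done.

Besides the shell and the picture viewer there is one more tool, called after "Call:" as a command line: name --argument value ..., lists and objects as JSON in quotes. servo_tool: Moves the arm, as the interface text tells. Its arguments: {"type":"object","properties":{"plan":{"type":"string"},"hand":{"type":"number"},"grip_force":{"type":"number"}},"required":["plan"]}

```bash
mkdir -p pics
cat > h.py <<'E'
import numpy as np, cv2
from plant import env
def info(c):
    i=env.camera_info(c); return i, np.array(i["world_to_cam"],float)
def proj(c,p):
    i,T=info(c); q=T[:3,:3]@np.array(p,float)+T[:3,3]
    return np.array([i["cx"]+i["fx"]*q[0]/-q[2], i["cy"]+i["fy"]*(-q[1])/-q[2]])
def back(c,uv,z):
    i,T=info(c); d=np.array([(uv[0]-i["cx"])/i["fx"],-(uv[1]-i["cy"])/i["fy"],-1.])
    R=T[:3,:3]; o=-R.T@T[:3,3]; d=R.T@d; return o+d*(z-o[2])/d[2]
E
python3 - <<'E'
from h import *
for c in ["top","scene"]:
    im=env.camera(c); cv2.imwrite(f"pics/{c}0.png",im[:,:,::-1])
    print(c,{k:v for k,v in env.camera_info(c).items()})
    for n,z in [("stage",0),("clip_left_lug",67),("clip_right_lug",67),("clip_left_pivot",67),("clip_right_pivot",67),("pad_left",50),("pad_right",50),("carrier",45),("vial",45)]:
        for r in env.tip_of(c,n)[:3]: print(c,n,round(r["p"],2),np.round(r["xy"],1),np.round(back(c,r["xy"],z),1))
print(env.get_state())
E
```

```text
top {'fx': 410.1778793359905, 'fy': 410.1778793359905, 'cx': 326.1634159157195, 'cy': 200.2095925870065, 'world_to_cam': array([[-1.17710586e-02, -9.99813817e-01,  1.52896256e-02,
         3.75725595e+00],
       [ 9.84882025e-01, -8.94974024e-03,  1.72995085e-01,
        -5.36296502e+02],
       [-1.72826038e-01,  1.70948127e-02,  9.84804005e-01,
        -1.03953282e+03],
       [ 0.00000000e+00,  0.00000000e+00,  0.00000000e+00,
         1.00000000e+00]])}
top stage 0.7 [341.7 208.2] [521.8 -45.2   0. ]
top clip_left_lug 0.69 [310.8 234.3] [444.5  38.9  67. ]
top clip_right_lug 0.71 [370.2 175.9] [ 596.6 -118.1   67. ]
top clip_left_pivot 0.7 [303.3 209.2] [509.7  57.9  67. ]
top clip_right_pivot 0.64 [192.2 217.8] [490.1 342.8  67. ]
top clip_right_pivot 0.62 [381.5 197.9] [ 537.5 -145.8   67. ]
top pad_left 0.93 [260.  160.2] [646.2 174.2  50. ]
top pad_left 0.76 [258.1 199.8] [538.5 177.5  50. ]
top pad_left 0.74 [330.6 205.1] [522.5 -13.3  50. ]
top pad_right 0.89 [251.1 137. ] [711.2 199.3  50. ]
top pad_right 0.62 [359.2 204.1] [524.5 -88.9  50. ]
top pad_right 0.59 [237.  21
[... 1804 characters left out ...]
   3.8  45. ]
{'time': 1.0, 'joint_positions': array([ 1.09841257e+00,  1.23796612e-01,  1.65026577e+00, -1.74035112e-05,
        1.36749538e+00, -8.25956975e-02]), 'dq': array([ 6.18511939e-04, -2.35284214e-05,  8.12126680e-04, -5.21991344e-04,
        5.81249660e-05, -1.52691806e-03]), 'effort': array([ 8.20680680e-05, -4.17608464e+01, -3.60237765e+01,  7.74319796e-02,
        4.30753687e-02, -2.43778629e-05]), 'ee_pos': array([247.02576788, 601.23530285, 225.67866709]), 'orientation': array([ 0.13694911,  0.69371104, -0.13692868,  0.69372939]), 'ft_force': array([-0.92329426, -0.19209626, -0.02871773]), 'moment': array([ 0.00949134, -0.02149355,  0.02345752]), 'width': 1.0006104129737252}
```

View pics/top0.png

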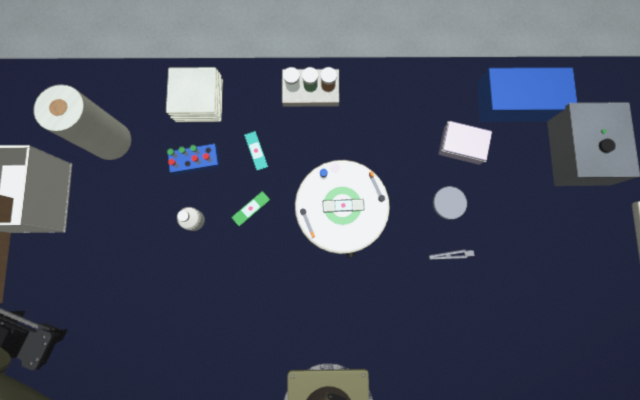

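View pics/scene0.png

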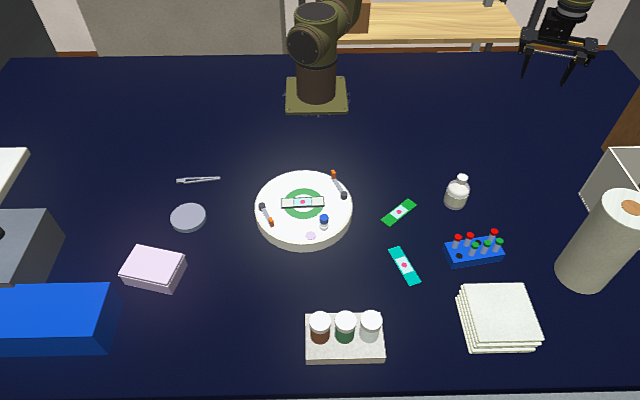

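The top picture shows the light base at about (342,206), with the real carrier (black, white pads) on it at (342,205). The look-alikes are turquoise at (256,150) and green at (251,209), both on the table. Orange lugs are at (312,235) left and (372,174) right. Next I'll work out the tool axes before moving in for a wrist view.

Run:
```python
from h import *
from scipy.spatial.transform import Rotation as R
s=env.get_state(); Q=R.from_quat(s["orientation"]).as_matrix(); print(np.round(Q,3))
i,T=info("wrist"); o=-T[:3,:3].T@T[:3,3]
print("cam in tool",Q.T@(o-s["ee_pos"]),"look in tool",Q.T@(-T[2,:3]), "up",Q.T@T[1,:3], i["fx"])
```

```text
[[ 0.     0.38   0.925]
 [ 0.     0.925 -0.38 ]
 [-1.     0.     0.   ]]
cam in tool [-158.54192151   -0.15941246  -79.31232148] look in tool [9.59213655e-01 4.22525270e-04 2.82681773e-01] up [ 2.82681974e-01 -5.32852389e-04 -9.59213541e-01] 287.31063459105343
```

Call:
servo_tool --plan "19 -45 0 0 0 0; 38 -90 0 0 0 0; 57 -135 0 0 0 0; 77 -180 0 0 0 0; 96 -225 0 0 0 0; 115 -270 0 0 0 0; 134 -315 0 0 0 0; 153 -360 0 0 0 0; 172 -405 0 0 0 0; 192 -450 0 0 0 0" --hand 0

```text
time: 2.0
ee_pos: [439.4, 149.4, 226.1]
orientation: [0.137, 0.693, -0.137, 0.694]
ft_force: [0.4, -0.5, 0.5]
width: 0.216
```

Call:
servo_tool --plan "17 -39 0 0 0 0; 34 -78 0 0 0 0; 50 -117 -10 0 0 0; 66 -156 -30 0 0 0; 83 -194 -50 0 0 0; 83 -194 -76 0 0 0; 83 -194 -76 0 0 0; 83 -194 -76 0 0 0; 83 -194 -76 0 0 0; 83 -194 -76 0 0 0"

```text
time: 3.0
ee_pos: [523.3, -44.0, 152.0]
orientation: [0.137, 0.692, -0.136, 0.695]
ft_force: [-0.1, -0.2, 0.1]
width: 0.006
```

Run:
```python
from h import *
c="wrist"; im=env.camera(c); cv2.imwrite(f"pics/w1.png",im[:,:,::-1]); np.save("w1.npy",im)
print(env.get_state()["ee_pos"])
for n,z in [("stage",0),("clip_left_lug",67.5),("clip_right_lug",67.5),("clip_left_pivot",67.5),("clip_right_pivot",67.5),("pad_left",50),("pad_right",50),("carrier",45),("vial",45)]:
    for r in env.tip_of(c,n)[:2]: print(n,round(r["p"],2),np.round(r["xy"],1),np.round(back(c,r["xy"],z),1))
```

```text
[523.21198726 -44.07358848 151.87365889]
stage 0.77 [320.4 191.9] [522.1 -40.6   0. ]
clip_left_lug 0.7 [372.3  89.2] [444.4  34.1  67.5]
clip_left_lug 0.69 [430.1 150.2] [507.4  63.1  67.5]
clip_left_pivot 0.78 [428.1 148.3] [504.8  61.7  67.5]
clip_right_pivot 0.79 [228.6 268. ] [ 540.7 -142.3   67.5]
pad_left 0.73 [526.3 141. ] [535.3 149.   50. ]
pad_left 0.66 [355.6 190.2] [520.1  -5.7  50. ]
pad_right 0.85 [573.5  66.2] [489.5 196.2  50. ]
pad_right 0.81 [577.3 268.9] [681.2 172.7  50. ]
carrier 0.79 [545.6 102.5] [510.4 173.6  45. ]
carrier 0.59 [315.7 209.3] [524.5 -47.7  45. ]
vial 0.89 [392.7 256. ] [599.7   5.4  45. ]
```

View pics/w1.png

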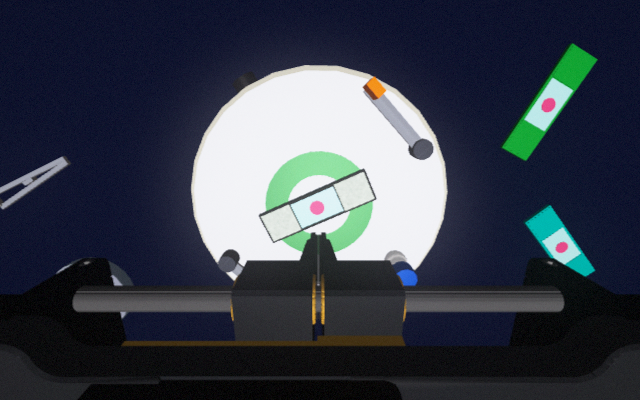

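The wrist view shows the carrier (black rim, white pads) at (316,206), with pads near (356,190) and (279,222). The left post is at (421,149), the left lug at (375,88) and the right post at (231,260). The right lug is hidden behind the gripper. I'll now fit metric positions from pixels.

```bash
cat > fit.py <<'E'
from h import *
from scipy.optimize import least_squares
def blobs(c,im,lo,hi,amin=15):
    hsv=cv2.cvtColor(im,cv2.COLOR_RGB2HSV); m=cv2.inRange(hsv,lo,hi)
    n,l,s,ce=cv2.connectedComponentsWithStats(m); return [(ce[k],s[k,4]) for k in range(1,n) if s[k,4]>=amin]
def circ(P):
    f=least_squares(lambda q:np.hypot(P[:,0]-q[0],P[:,1]-q[1])-q[2],[*P.mean(0),100],loss="soft_l1",f_scale=1.5); return f.x
E
python3 - <<'E'
from fit import *
for c in ["wrist","top","scene"]:
    if c=="wrist": im=np.load("w1.npy")
    else: im=env.camera(c)
    hsv=cv2.cvtColor(im,cv2.COLOR_RGB2HSV)
    for p,a in blobs(c,im,(5,150,120),(20,255,255),6): 
        w=back(c,p,72)
        if np.hypot(w[0]-522,w[1]+45)<130: print(c,"orange",p.round(1),a,w.round(1))
    # glass ring outer / disc edge: rays from centre
    c0=np.array([522,-43.]); E=[]
    for t in np.linspace(0,2*np.pi,180):
        r=np.arange(105,140,.5); v=[]
        for q in r:
            u=proj(c,[c0[0]+q*np.cos(t),c0[1]+q*np.sin(t),45]); v.append(cv2.getRectSubPix(hsv[:,:,2],(1,1),tuple(map(float,u)))[0,0] if 0<=u[0]<639 and 0<=u[1]<399 else 0)
        v=np.array(v,float); k=np.where((v[:-1]>=150)&(v[1:]<150))[0]
        if len(k): E.append(c0+r[k[0]]*np.array([np.cos(t),np.sin(t)]))
    print(c,"disc",circ(np.array(E)).round(1),len(E))
    # carrier: from outlines
    rs=env.outline_of(c,"carrier")
    for r in rs[:3]:
        w=back(c,r["xy"],50)
        if np.hypot(w[0]-522,w[1]+45)<40:
            k,_=cv2.findContours(r["pixels"].astype(np.uint8),0,1); k=max(k,key=cv2.contourArea)[:,0]
            P=np.array([back(c,q,50)[:2] for q in k],np.float32); print(c,"carrier",round(r["p"],2),cv2.minAreaRect(P))
if 1:
    for n,uv,z in [("Lpost",(421,148.5),61),("Rpost",(231,260),61),("Llug",(375,86.5),78),("c1",(259.5,214.5),50),("c2",(367,169.5),50),("c3",(376,200),50),("c4",(274,242),50),("c",(316,206),50),("dot",(317,208),50.5)]: print(n,back("wrist",uv,z).round(1))
im=np.load("w1.npy"); cv2.imwrite("pics/w1c.png",cv2.resize(im[60:280,190:450,::-1],None,fx=3,fy=2.7,interpolation=2))
E
```

```text
wrist orange [375.3  87.1] 221 [443.4  35.3  72. ]
wrist orange [313.2 307.4] 106 [607.1 -84.1  72. ]
wrist orange [322.5 307.4] 102 [610.4 -75.9  72. ]
wrist orange [231.7 313.3] 23 [ 583.2 -159.6   72. ]
wrist orange [404.3 312.3] 23 [645.6  -4.9  72. ]Traceback (most recent call last):
  File "<stdin>", line 14, in <module>
  File "h.py", line 6, in proj
    i,T=info(c); q=T[:3,:3]@np.array(p,float)+T[:3,3]
        ~~~~^^^
  File "h.py", line 4, in info
    i=env.camera_info(c); return i, np.array(i["world_to_cam"],float)
ValueError: time passes only in moves, steps and waits
```

Too many `camera_info` calls in one script, so I'll cache it.

```bash
sed -i 's/^def info(c):/import functools\n@functools.lru_cache(None)\ndef info(c):/' h.py
cat > m.py <<'E'
import sys
from fit import *
for c in ["wrist","top","scene"]:
    im=np.load("w1.npy") if c=="wrist" else env.camera(c)
    hsv=cv2.cvtColor(im,cv2.COLOR_RGB2HSV)
    for p,a in blobs(c,im,(5,150,120),(20,255,255),4): 
        w=back(c,p,72)
        if np.hypot(w[0]-522,w[1]+45)<130: print(c,"orange",p.round(1),a,w.round(1))
    c0=np.array([522,-43.]); E=[]
    for t in np.linspace(0,2*np.pi,180):
        r=np.arange(105,140,.5)
        U=np.array([proj(c,[c0[0]+q*np.cos(t),c0[1]+q*np.sin(t),45]) for q in r],np.float32)
        v=cv2.remap(hsv[:,:,2],U[:,:1],U[:,1:],1)[:,0].astype(float); k=np.where((v[:-1]>=150)&(v[1:]<150))[0]
        if len(k): E.append(c0+r[k[0]]*np.array([np.cos(t),np.sin(t)]))
    print(c,"disc",circ(np.array(E)).round(1),len(E))
    if c=="wrist": continue
    for r in env.outline_of(c,"carrier")[:3]:
        w=back(c,r["xy"],50)
        if np.hypot(w[0]-522,w[1]+45)<40:
            k,_=cv2.findContours(r["pixels"].astype(np.uint8),0,1); k=max(k,key=cv2.contourArea)[:,0]
            P=np.array([back(c,q,50)[:2] for q in k],np.float32); print(c,"carrier",round(r["p"],2),cv2.minAreaRect(P))
for n,uv,z in [("Lpost",(421,148.5),61),("Rpost",(231,260),61),("Llug",(375,86.5),78),("c1",(259.5,214.5),50),("c2",(367,169.5),50),("c3",(376,200),50),("c4",(274,242),50),("dot",(317,208),50.5)]: print(n,back("wrist",uv,z).round(1))
im=np.load("w1.npy"); cv2.imwrite("pics/w1c.png",cv2.resize(im[60:280,190:450,::-1],None,fx=3,fy=2.7,interpolation=2))
E
python3 m.py
```

```text
wrist orange [375.3  87.1] 221 [443.4  35.3  72. ]
wrist orange [313.2 307.4] 106 [607.1 -84.1  72. ]
wrist orange [322.5 307.4] 102 [610.4 -75.9  72. ]
wrist orange [231.7 313.3] 23 [ 583.2 -159.6   72. ]
wrist orange [404.3 312.3] 23 [645.6  -4.9  72. ]
wrist disc [520.6 -42.9 120.9] 131
top disc [521.7 -39.3 121.9] 102
top carrier 0.51 ((518.811767578125, -26.92737579345703), (56.25388717651367, 22.96255874633789), 78.7177734375)
scene orange [333.  173.4] 26 [449.2  34.   72. ]
scene orange [270.4 219.4] 14 [ 599.9 -122.2   72. ]
scene orange [271.7 224.3] 7 [ 614.9 -118.3   72. ]
scene disc [530.9 -44.9 124.3] 170
scene carrier 0.74 ((527.5761108398438, -47.004512786865234), (34.691062927246094, 107.31080627441406), 2.2969186305999756)
Lpost [503.8  57.7  61. ]
Rpost [ 536.  -139.6   61. ]
Llug [443.  34.  78.]
c1 [507.6 -98.3  50. ]
c2 [505.7  10.3  50. ]
c3 [536.    8.5  50. ]
c4 [538.5 -97.5  50. ]
dot [522.2 -45.4  50.5]
```

View pics/w1c.png

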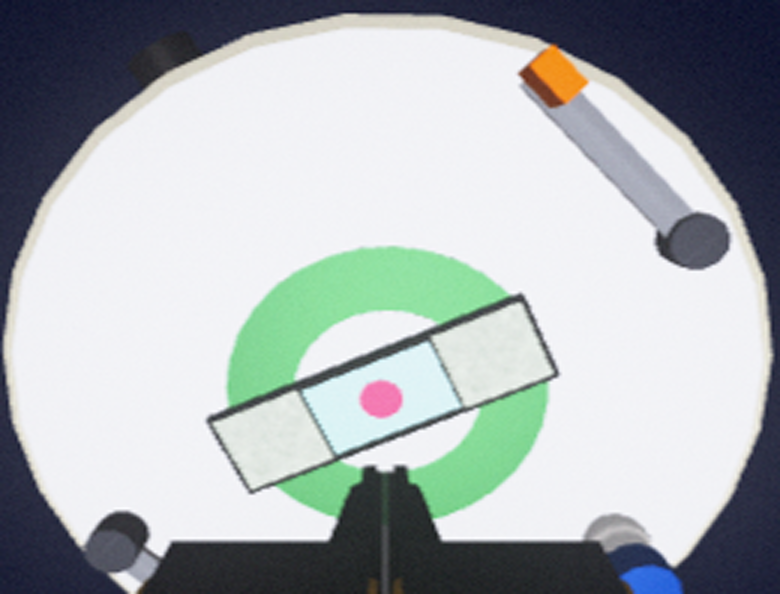

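Call:
servo_tool --plan "-15 17 0 0 0 -0.12; -30 34 0 0 0 -0.24; -45 51 0 0 0 -0.36; -60 68 0 0 0 -0.48; -75 85 0 0 0 -0.6; -88 99 0 0 0 -0.7; -88 99 -20 0 0 -0.765; -88 99 -45 0 0 -0.765; -88 99 -60 0 0 -0.765; -88 99 -60 0 0 -0.765"

```text
time: 4.7
ee_pos: [432.3, 54.4, 87.6]
orientation: [0.385, 0.594, -0.387, 0.591]
ft_force: [-0.8, -0.5, -0.3]
width: 0.008
```

Run:
```python
from h import *
c="wrist"; im=env.camera(c); np.save("w2.npy",im); print(env.camera_info(c).keys(), env.get_state()["ee_pos"],env.get_state()["orientation"])
for n,z in [("clip_left_lug",67.5),("clip_left_pivot",67.5),("pad_left",50),("pad_right",50),("carrier",50)]:
    for r in env.tip_of(c,n)[:2]: print(n,round(r["p"],2),np.round(r["xy"],1),np.round(back(c,r["xy"],z),1))
cv2.imwrite("pics/w2.png",im[:,:,::-1])
```

```text
dict_keys(['fx', 'fy', 'cx', 'cy', 'world_to_cam']) [433.48422743  54.34749832  89.1241207 ] [ 0.38549451  0.59280861 -0.38635642  0.59219985]
clip_left_pivot 0.64 [420.4 274.5] [512.8  60.2  67.5]
pad_left 0.69 [612.5 185.9] [613.2 170.8  50. ]
pad_left 0.61 [511.8 138.8] [528.7 169.2  50. ]
pad_right 0.73 [496.5  38.6] [484.9 216.   50. ]
carrier 0.91 [501.6  94. ] [506.1 190.3  50. ]
```

View pics/w2.png

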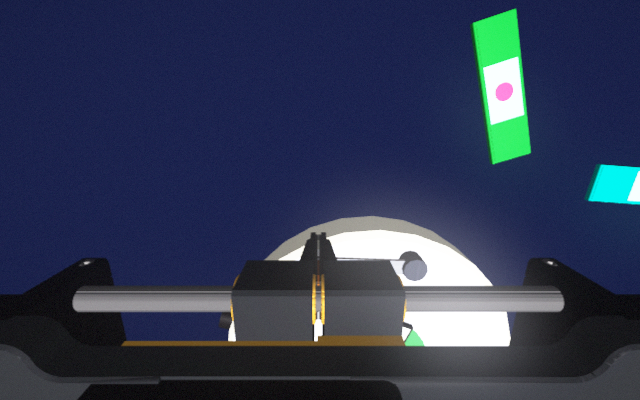

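The view shows the shut fingertip at (318,234) just behind the hidden left lug, with the arm running to the post at (412,265). The tip is on the right side for the push. I'll compute the arc.

```bash
cat > arc.py <<'E'
import sys,numpy as np
from h import env
from scipy.spatial.transform import Rotation as R
def arc(piv,angs,off,sgn,z,r=67):
    s=env.get_state(); p=s["ee_pos"]; zt=R.from_quat(s["orientation"]).as_matrix()[:,2]; th=np.arctan2(zt[1],zt[0])
    print("pos",p.round(1),"th",th.round(3))
    for a in angs:
        u=np.array([np.cos(a),np.sin(a)]); t=np.array([-u[1],u[0]]); q=np.array(piv)+r*u-off*t
        w=a+np.pi/2-(np.pi if sgn<0 else 0); d=(w-th+np.pi)%(2*np.pi)-np.pi
        print(round(a,3),*(q-p[:2]).round(0),round(z-p[2]),0,0,d.round(2),sep=" ")
E
python3 - <<'E'
from arc import *
arc((505.3,61.8),np.linspace(-2.726,-1.45,18),14,1,75)
E
```

```text
pos [435.3  54.3  91.3] th -1.155
-2.726 3.0 -7.0 -16 0 0 -0.0
-2.651 4.0 -12.0 -16 0 0 0.07
-2.576 6.0 -17.0 -16 0 0 0.15
-2.501 8.0 -21.0 -16 0 0 0.22
-2.426 10.0 -26.0 -16 0 0 0.3
-2.351 13.0 -30.0 -16 0 0 0.37
-2.276 16.0 -34.0 -16 0 0 0.45
-2.201 19.0 -38.0 -16 0 0 0.52
-2.126 23.0 -42.0 -16 0 0 0.6
-2.05 27.0 -45.0 -16 0 0 0.68
-1.975 31.0 -49.0 -16 0 0 0.75
-1.9 35.0 -51.0 -16 0 0 0.83
-1.825 40.0 -54.0 -16 0 0 0.9
-1.75 44.0 -56.0 -16 0 0 0.98
-1.675 49.0 -58.0 -16 0 0 1.05
-1.6 54.0 -59.0 -16 0 0 1.13
-1.525 59.0 -60.0 -16 0 0 1.2
-1.45 64.0 -61.0 -16 0 0 1.28
```

Call:
servo_tool --plan "0 0 -10 0 0 0; 0 0 -17 0 0 0; 0 0 -17 0 0 0; 3 -7 -17 0 0 0; 4 -12 -17 0 0 0.07; 6 -17 -17 0 0 0.15; 8 -21 -17 0 0 0.22; 10 -26 -17 0 0 0.3; 13 -30 -17 0 0 0.37; 16 -34 -17 0 0 0.45"

```text
time: 6.0
ee_pos: [451.3, 19.7, 74.3]
orientation: [0.244, 0.663, -0.242, 0.665]
ft_force: [-0.8, -0.4, -0.7]
width: 0.005
```

Run:
```python
from arc import *
arc((505.3,61.8),np.linspace(-2.2,-1.45,10),14,1,75)
c="top"
from fit import *
for c in ["scene","top"]:
    im=env.camera(c)
    for p,a in blobs(c,im,(5,150,120),(20,255,255),4):
        w=back(c,p,72)
        if np.hypot(w[0]-522,w[1]+45)<130: print(c,"orange",p.round(1),a,w.round(1))
    for r in env.tip_of(c,"clip_left_lug")[:2]: print(c,r["p"],back(c,r["xy"],67.5).round(1))
```

```text
pos [451.3  19.7  74.3] th -0.702
-2.2 3.0 -4.0 1 0 0 0.07
-2.117 7.0 -8.0 1 0 0 0.16
-2.033 12.0 -12.0 1 0 0 0.24
-1.95 16.0 -15.0 1 0 0 0.32
-1.867 21.0 -18.0 1 0 0 0.41
-1.783 26.0 -20.0 1 0 0 0.49
-1.7 31.0 -23.0 1 0 0 0.57
-1.617 37.0 -24.0 1 0 0 0.66
-1.533 42.0 -25.0 1 0 0 0.74
-1.45 48.0 -26.0 1 0 0 0.82
scene orange [322.8 178.8] 30 [468.3   6.6  72. ]
scene orange [270.4 219.4] 14 [ 599.9 -122.2   72. ]
scene orange [272.2 224.6] 5 [ 615.9 -117.1   72. ]
scene 0.44 [452.2   4.1  67.5]
top orange [370.5 174. ] 4 [ 600.5 -118.4   72. ]
```

Call:
servo_tool --plan "3 -4 0 0 0 0.07; 7 -8 0 0 0 0.16; 12 -12 0 0 0 0.24; 16 -15 0 0 0 0.32; 21 -18 0 0 0 0.41; 26 -20 0 0 0 0.49; 31 -23 0 0 0 0.57; 35 -24 0 0 0 0.62; 37 -24 0 0 0 0.66; 37 -24 0 0 0 0.66"

```text
time: 7.2
ee_pos: [488.7, -4.0, 74.5]
orientation: [0.018, 0.706, -0.016, 0.708]
ft_force: [0.1, 0.8, 0.1]
width: 0.004
```

Run:
```python
from arc import *
from fit import *
for c in ["scene","top"]:
    im=env.camera(c); np.save(c+".npy",im)
    for p,a in blobs(c,im,(5,150,120),(20,255,255),4):
        w=back(c,p,72)
        if np.hypot(w[0]-522,w[1]+45)<130: print(c,"orange",p.round(1),a,w.round(1))
    for n,z in [("clip_left_lug",67.5),("pad_left",50)]:
      for r in env.tip_of(c,n)[:3]: print(c,n,round(r["p"],2),r["xy"],back(c,r["xy"],z).round(1))
arc((505.3,61.8),[-1.6,-1.342],14,1,75)
im=np.load("scene.npy"); cv2.imwrite("pics/s2.png",cv2.resize(im[150:260,240:370,::-1],None,fx=5,fy=5,interpolation=2))
```

```text
scene orange [318.2 189.7] 14 [506.4  -6.1  72. ]
scene orange [270.4 219.4] 14 [ 599.9 -122.2   72. ]
scene orange [272.2 224.6] 5 [ 615.9 -117.1   72. ]
scene clip_left_lug 0.74 [314.7, 192.8] [512.6 -15.1  67.5]
scene clip_left_lug 0.44 [470.5, 254.1] [706.6 330.6  67.5]
scene pad_left 0.88 [389.4, 217.7] [583.4 166.6  50. ]
scene pad_left 0.86 [394.7, 251.0] [682.2 165.9  50. ]
scene pad_left 0.75 [314.8, 198.8] [517.3 -15.   50. ]
top pad_left 0.82 [258.6, 198.0] [543.3 176.2  50. ]
top pad_left 0.79 [261.6, 161.7] [642.  169.9  50. ]
pos [488.5  -3.9  74.5] th -0.047
-1.6 1.0 -1.0 0 0 0 0.02
-1.342 18.0 -3.0 0 0 0 0.28
```

View pics/s2.png

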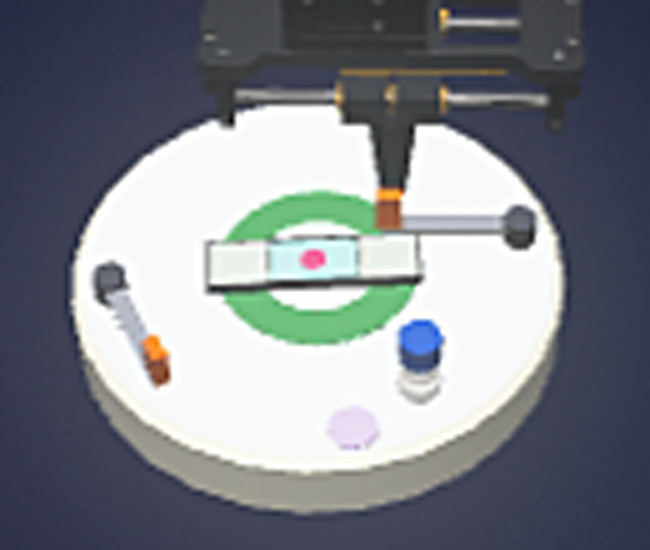

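The enlarged view shows the left lug at (388,208), just short of the left pad, with the carrier undisturbed. The right clip is still open, with its lug at (155,360). I'll push the left clip nearly home, then back off and look from above.

Call:
servo_tool --plan "4 -1 0 0 0 0.08; 8 -1 0 0 0 0.13; 12 -2 0 0 0 0.19; 15 -2 0 0 0 0.23; 15 -2 0 0 0 0.23; 0 2 0 0 0 0.23; -20 6 0 0 0 0.23; -22 6 30 0 0 0.23; -22 6 75 0 0 0.23; -22 6 80 0 0 0.23"

```text
time: 8.5
ee_pos: [469.8, 1.8, 160.7]
orientation: [-0.064, 0.7, 0.065, 0.709]
ft_force: [0.7, -0.3, -0.5]
width: 0.004
```

Call:
servo_tool --plan "20 -10 0 0 0 -0.1; 40 -20 0 0 0 -0.2; 60 -30 0 0 0 -0.3; 70 -35 0 0 0 -0.4; 70 -35 0 0 0 -0.5; 70 -35 0 0 0 -0.55; 70 -35 0 0 0 -0.55; 70 -35 0 0 0 -0.55; 70 -35 0 0 0 -0.55; 70 -35 0 0 0 -0.55"

```text
time: 9.5
ee_pos: [539.7, -33.1, 160.7]
orientation: [0.129, 0.691, -0.13, 0.7]
ft_force: [0.4, 0.2, 0.6]
width: 0.005
```

Run:
```python
from arc import *
from fit import *
im=env.camera("wrist"); np.save("w3.npy",im)
arc((505.3,61.8),[-1.342],14,1,75)
for p,a in blobs("wrist",im,(5,150,120),(20,255,255),4): print("orange",p.round(1),a,back("wrist",p,75).round(1))
for n,z in [("clip_left_lug",67.5),("clip_left_pivot",67.5),("pad_left",50),("pad_right",50)]:
      for r in env.tip_of("wrist",n)[:3]: print(n,round(r["p"],2),r["xy"],back("wrist",r["xy"],z).round(1))
cv2.imwrite("pics/w3.png",cv2.resize(im[60:260,190:450,::-1],None,fx=3,fy=3,interpolation=2))
```

```text
pos [539.8 -33.1 160.7] th -0.368
-1.342 -33.0 27.0 -86 0 0 0.6
orange [340.1 180.4] 144 [520.3  -5.2  75. ]
orange [313.2 307.6] 105 [632.3 -73.8  75. ]
orange [322.5 307.3] 105 [635.3 -65.1  75. ]
orange [231.6 313.1] 22 [ 608.9 -152.6   75. ]
orange [404.2 312.5] 26 [670.5   9.2  75. ]
clip_left_lug 0.85 [337.8, 180.5] [521.4  -7.1  67.5]
clip_left_pivot 0.64 [407.5, 135.7] [506.1  61.4  67.5]
pad_left 0.89 [508.2, 132.6] [539.2 152.   50. ]
pad_left 0.68 [526.4, 215.1] [625.2 154.7  50. ]
pad_left 0.65 [336.7, 178.3] [523.   -7.6  50. ]
pad_right 0.92 [267.0, 207.0] [525.4 -81.1  50. ]
pad_right 0.84 [557.7, 261.4] [688.4 177.   50. ]
pad_right 0.62 [557.0, 61.2] [495.2 200.9  50. ]
```

View pics/w3.png

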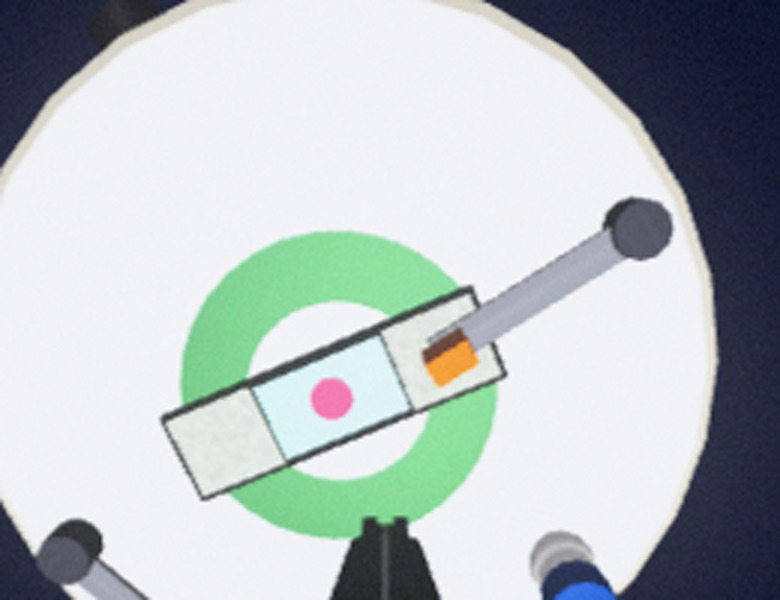

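The left lug top is at crop (452,364), over the left pad, which spans crop corners (472,289) and (506,375). I'll check the offset with parallax corrected.

```bash
cat > off.py <<'E'
from h import *
def off(c,corners,lug,ztop=78.,side=1):
    # corners order: (-x,-y),(-x,+y),(+x,+y),(+x,-y) in carrier frame; lug: pixel of lug top centre
    obj=np.array([[-16,-55],[-16,55],[16,55],[16,-55]],float)
    W=np.array([back(c,p,50)[:2] for p in corners]); cm=W.mean(0)
    H=cv2.estimateAffinePartial2D(W.astype(np.float32),obj.astype(np.float32))[0]
    s=np.hypot(*H[0,:2]); yaw=-np.arctan2(H[1,0],H[0,0]); L=back(c,lug,ztop)[:2]
    k=H[:,:2]@L+H[:,2]; print("carrier",cm.round(1),"scale",s.round(3),"yaw",yaw.round(3),"lug",L.round(1),"in carrier",k.round(1),"from pad",(k-[0,38*side]).round(1))
E
python3 - <<'E'
from off import *
f=lambda x,y:(190+x/3-.33,60+y/3-.33)
off("wrist",[f(163,418),f(472,289),f(506,375),f(203,498)],f(453,363))
for n,p in [("post",(641,228)),("rpost",(68,560)),("dot",(331,398))]: print(n,back("wrist",f(*p),61 if n!="dot" else 50).round(1))
E
```

```text
carrier [523.2 -44.7] scale 1.027 yaw 0.031 lug [520.   -4.8] in carrier [-2. 41.] from pad [-2.  3.]
post [506.   59.7  61. ]
rpost [ 540.6 -144.5   61. ]
dot [523.3 -45.4  50. ]
```

Call:
servo_tool --plan "12 -18 0 0 0 -0.13; 24 -36 0 0 0 -0.26; 36 -54 0 0 0 -0.4; 48 -72 0 0 0 -0.53; 60 -90 0 0 0 -0.66; 72 -107 0 0 0 -0.78; 72 -107 -20 0 0 -0.78; 72 -107 -50 0 0 -0.78; 72 -107 -70 0 0 -0.78; 72 -107 -70 0 0 -0.78"

```text
time: 10.75
ee_pos: [609.2, -139.4, 86.7]
orientation: [0.381, 0.592, -0.387, 0.595]
ft_force: [-1.0, 0.0, -0.7]
width: 0.0
```

Run:
```python
from arc import *
from fit import *
im=env.camera("wrist")
arc((540.8,-145.9),np.r_[0.42,np.linspace(.42,1.62,17)],14,-1,75)
for p,a in blobs("wrist",im,(5,150,120),(20,255,255),20): print("orange",p.round(1),a,back("wrist",p,78).round(1))
for n,z in [("clip_right_lug",67.5),("clip_right_pivot",67.5)]:
      for r in env.tip_of("wrist",n)[:3]: print(n,round(r["p"],2),r["xy"],back("wrist",r["xy"],z).round(1))
cv2.imwrite("pics/w4.png",im[:,:,::-1])
```

```text
pos [ 610.6 -139.8   89. ] th -1.148
0.42 -3.0 8.0 -14 0 0 -0.0
0.42 -3.0 8.0 -14 0 0 -0.0
0.495 -4.0 13.0 -14 0 0 0.07
0.57 -6.0 18.0 -14 0 0 0.15
0.645 -8.0 23.0 -14 0 0 0.22
0.72 -10.0 28.0 -14 0 0 0.3
0.795 -13.0 32.0 -14 0 0 0.37
0.87 -16.0 36.0 -14 0 0 0.45
0.945 -19.0 40.0 -14 0 0 0.52
1.02 -23.0 44.0 -14 0 0 0.6
1.095 -27.0 47.0 -14 0 0 0.67
1.17 -31.0 50.0 -14 0 0 0.75
1.245 -35.0 53.0 -14 0 0 0.82
1.32 -40.0 55.0 -14 0 0 0.9
1.395 -44.0 57.0 -14 0 0 0.97
1.47 -49.0 59.0 -14 0 0 1.05
1.545 -54.0 61.0 -14 0 0 1.12
1.62 -59.0 62.0 -14 0 0 1.2
orange [319.6 218. ] 287 [ 603.4 -120.2   78. ]
orange [313.4 306.3] 110 [ 626.  -180.7   78. ]
orange [322.6 307.2] 109 [ 632.1 -178.8   78. ]
orange [231.7 313.3] 23 [ 576.7 -209.4   78. ]
orange [404.2 312.5] 28 [ 685.4 -159.4   78. ]
clip_right_lug 0.74 [321.1, 213.8] [ 604.7 -120.5   67.5]
clip_right_pivot 0.67 [216.7, 211.8] [ 541.5 -147.6   67.5]
```

View pics/w4.png

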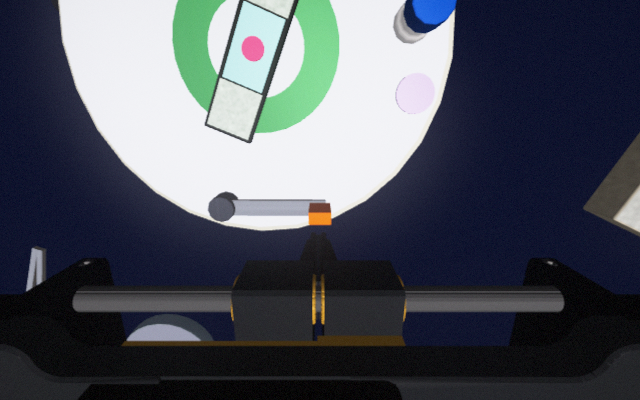

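The wrist view shows the right lug at (320,213) squarely in front of the fingertip, and the right post at (222,207). Pushing now.

Call:
servo_tool --plan "0 0 -10 0 0 0; 0 0 -15 0 0 0; 0 0 -15 0 0 0; -3 8 -15 0 0 0; -4 13 -15 0 0 0.07; -6 18 -15 0 0 0.15; -8 23 -15 0 0 0.22; -10 28 -15 0 0 0.3; -13 32 -15 0 0 0.37; -16 36 -15 0 0 0.45"

```text
time: 11.9
ee_pos: [596.8, -103.8, 77.6]
orientation: [0.24, 0.66, -0.242, 0.67]
ft_force: [0.2, -0.6, 0.9]
width: 0.007
```

Run:
```python
from arc import *
from fit import *
im=env.camera("wrist")
arc((540.8,-145.9),np.r_[np.linspace(.92,1.6,9)],14,-1,75)
for p,a in blobs("wrist",im,(5,150,120),(20,255,255),120): print("orange",p.round(1),a,back("wrist",p,78).round(1))
```

```text
pos [ 596.3 -103.2   77.5] th -0.692
0.92 -4.0 2.0 -2 0 0 0.04
1.005 -8.0 6.0 -2 0 0 0.13
1.09 -12.0 10.0 -2 0 0 0.21
1.175 -17.0 14.0 -2 0 0 0.3
1.26 -22.0 17.0 -2 0 0 0.38
1.345 -27.0 20.0 -2 0 0 0.47
1.43 -32.0 22.0 -2 0 0 0.55
1.515 -38.0 23.0 -2 0 0 0.64
1.6 -43.0 25.0 -2 0 0 0.72
orange [373.  28.] 547 [519.6  -5.1  78. ]
orange [314. 233.] 298 [583. -95.  78.]
```

Call:
servo_tool --plan "-4 2 -1 0 0 0.04; -8 6 -2 0 0 0.13; -12 10 -2 0 0 0.21; -17 14 -2 0 0 0.3; -22 17 -2 0 0 0.38; -27 20 -2 0 0 0.47; -32 22 -2 0 0 0.55; -38 23 -2 0 0 0.64; -43 25 -2 0 0 0.72; -43 25 -2 0 0 0.72"

```text
time: 12.95
ee_pos: [553.0, -77.9, 75.7]
orientation: [-0.009, 0.702, 0.01, 0.712]
ft_force: [-0.3, 0.5, -0.8]
width: 0.006
```

Run:
```python
from arc import *
from fit import *
im=env.camera("wrist")
arc((540.8,-145.9),[1.6,1.7,1.83],14,-1,75)
for p,a in blobs("wrist",im,(5,150,120),(20,255,255),120): print("orange",p.round(1),a,back("wrist",p,78).round(1))
cv2.imwrite("pics/w5.png",cv2.resize(im[80:280,190:450,::-1],None,fx=3,fy=3,interpolation=2))
```

```text
pos [553.2 -78.   75.7] th 0.025
1.6 -0.0 -1.0 -1 0 0 0.0
1.7 -7.0 0.0 -1 0 0 0.1
1.83 -16.0 0.0 -1 0 0 0.23
orange [447.  208.6] 333 [520.2  -5.8  78. ]
orange [316. 234.] 300 [537.6 -79.9  78. ]
```

View pics/w5.png

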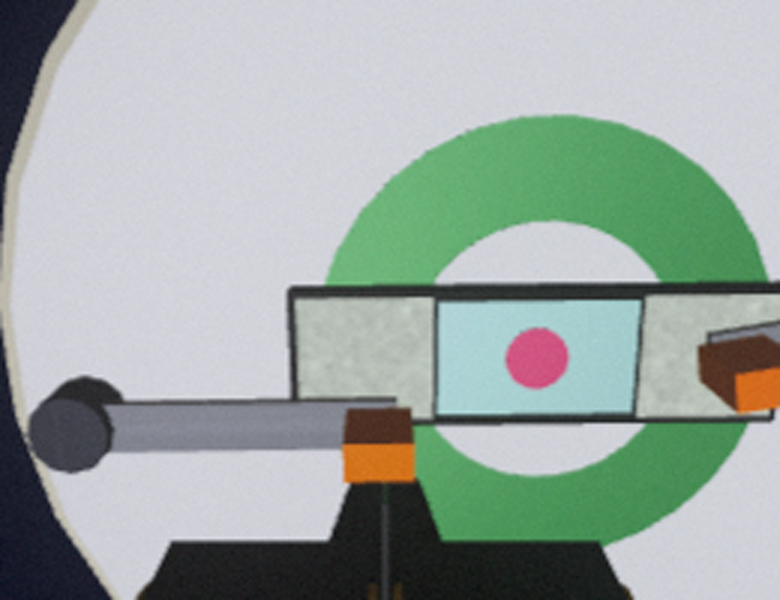

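Run:
```python
from h import *
f=lambda x,y:(190+x/3-.33,80+y/3-.33)
for n,p,z in [("far edge L",(290,289),50),("far edge@pad",(365,289),50),("near edge@425",(425,421),50),("near@640",(640,417),50),("far@640",(640,286),50),("padR/slide far",(436,297),50),("dot",(536,358),50),("Ruglc",(379,461),78),("post",(70,435),61),("Rlug front top L/R",(347,443),78),("",(412,443),78)]: print(n,back("wrist",f(*p),z).round(1))
```

```text
far edge L [509.5 -99.9  50. ]
far edge@pad [509.1 -83.7  50. ]
near edge@425 [539.  -69.5  50. ]
near@640 [536.9 -21.   50. ]
far@640 [506.9 -24.4  50. ]
padR/slide far [510.4 -68.3  50. ]
dot [523.6 -45.6  50. ]
Ruglc [537.2 -79.9  78. ]
post [ 540.1 -145.9   61. ]
Rlug front top L/R [533.6 -86.2  78. ]
 [533.3 -73.6  78. ]
```

Call:
servo_tool --plan "-4 0 0 0 0 0.06; -8 0 0 0 0 0.12; -11 0 0 0 0 0.17; -13 0 0 0 0 0.2; -13 0 0 0 0 0.2; -13 0 0 0 0 0.2; 5 2 0 0 0 0.2; 25 4 0 0 0 0.2; 25 4 40 0 0 0.2; 25 4 80 0 0 0.2"

```text
time: 14.0
ee_pos: [577.5, -73.7, 154.3]
orientation: [-0.077, 0.699, 0.081, 0.706]
ft_force: [0.5, 0.6, 0.8]
width: 0.001
```

Call:
servo_tool --plan "-5 10 0 0 0 -0.05; -10 20 0 0 0 -0.1; -15 28 0 0 0 -0.15; -20 36 0 0 0 -0.2; -20 36 0 0 0 -0.2; -20 36 0 0 0 -0.2; -20 36 0 0 0 -0.2; -20 36 0 0 0 -0.2; -20 36 0 0 0 -0.2; -20 36 0 0 0 -0.2"

```text
time: 15.0
ee_pos: [557.5, -37.8, 154.3]
orientation: [-0.007, 0.704, 0.01, 0.711]
ft_force: [-0.3, -0.4, 0.2]
width: 0.008
```

Run:
```python
from arc import *
from fit import *
im=env.camera("wrist"); np.save("w6.npy",im); print(env.get_state()["ee_pos"])
for p,a in blobs("wrist",im,(5,150,120),(20,255,255),120): print("orange",p.round(1),a,back("wrist",p,78).round(1))
for c in ["wrist","scene"]:
  if c=="scene": i2=env.camera(c)
  for n,z in [("clip_left_lug",67.5),("pad_left",50),("clip_right_lug",67.5),("pad_right",50)]:
    for r in env.tip_of(c,n):
      w=back(c,r["xy"],z)
      if abs(w[0]-523)<30 and abs(w[1]+44)<60: print(c,n,round(r["p"],2),w.round(1))
cv2.imwrite("pics/w6.png",cv2.resize(im[60:260,190:450,::-1],None,fx=3,fy=3,interpolation=2))
```

```text
[557.47893315 -37.77356849 154.26073168]
orange [358.1 172.7] 159 [519.7  -5.6  78. ]
orange [266.5 176.8] 159 [524.9 -81.1  78. ]
wrist clip_left_lug 0.83 [517.4  -3.8  67.5]
wrist pad_left 0.84 [520.1  -6.9  50. ]
wrist clip_right_lug 0.89 [526.  -80.   67.5]
wrist pad_right 0.73 [525.1 -82.7  50. ]
scene clip_left_lug 0.65 [516.1  -9.9  67.5]
scene pad_left 0.87 [520.9  -5.9  50. ]
scene clip_right_lug 0.65 [524.  -67.6  67.5]
scene pad_right 0.67 [527.4 -91.2  50. ]
```

View pics/w6.png

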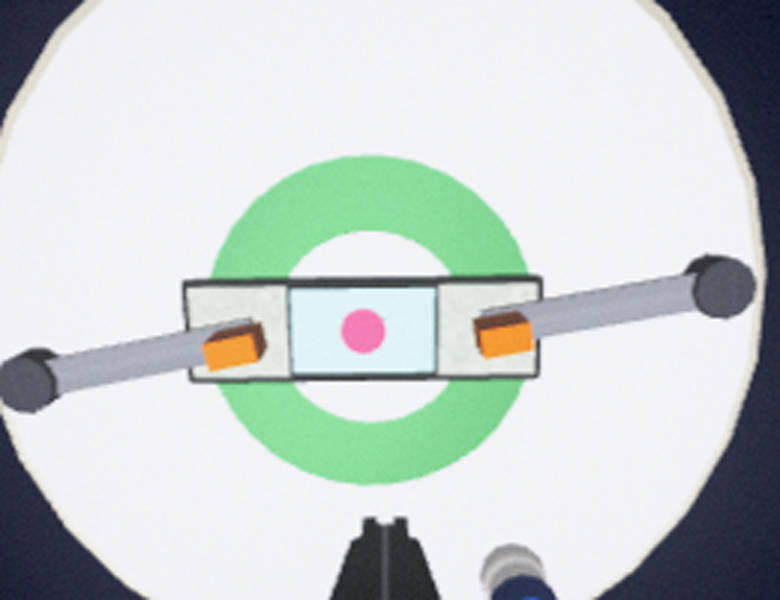

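Run:
```python
from off import *
f=lambda x,y:(190+x/3-.33,60+y/3-.33)
C=[f(183,283),f(542,277),f(539,376),f(190,381)]
off("wrist",C,f(505,337)); off("wrist",C,f(234,350),side=-1)
```

```text
carrier [523.  -44.9] scale 1.017 yaw 0.039 lug [519.1  -5.5] in carrier [-2.5 40.1] from pad [-2.5  2.1]
carrier [523.  -44.9] scale 1.017 yaw 0.039 lug [524.5 -80. ] in carrier [  0.  -35.7] from pad [0.  2.3]
```

The right lug is centred. The left one is about 2.5 mm short across the carrier, and there is plenty of time, so I'll nudge it by about 2 mm.

Call:
servo_tool --plan "-20 7 0 0 0 0.05; -40 14 0 0 0 0.1; -60 20 0 0 0 0.15; -77 26 0 0 0 0.18; -77 26 0 0 0 0.18; -77 26 -30 0 0 0.18; -77 26 -60 0 0 0.18; -77 26 -78 0 0 0.18; -77 26 -79 0 0 0.18; -77 26 -79 0 0 0.18"

```text
time: 16.5
ee_pos: [481.0, -11.8, 75.5]
orientation: [-0.07, 0.7, 0.074, 0.707]
ft_force: [0.5, -0.2, 0.6]
width: 0.007
```

Call:
servo_tool --plan "8 2 0 0 0 0; 16 3 0 0 0 0; 20 4 0 0 0 0; 23 5 0 0 0 0; 25 5 0 0 0 0; 25 5 0 0 0 0; 10 2 0 0 0 0; -5 0 0 0 0 0; -5 0 40 0 0 0; -5 0 80 0 0 0"

```text
time: 17.5
ee_pos: [473.9, -11.6, 154.5]
orientation: [-0.07, 0.702, 0.074, 0.705]
ft_force: [1.0, -0.1, 0.4]
width: 0.003
```

Call:
servo_tool --plan "20 -6 0 0 0 -0.05; 40 -13 0 0 0 -0.1; 60 -20 0 0 0 -0.15; 80 -26 0 0 0 -0.18; 82 -26 0 0 0 -0.18; 82 -26 0 0 0 -0.18; 82 -26 0 0 0 -0.18; 82 -26 0 0 0 -0.18; 82 -26 0 0 0 -0.18; 82 -26 0 0 0 -0.18"

```text
time: 18.5
ee_pos: [555.6, -37.5, 154.7]
orientation: [-0.006, 0.705, 0.01, 0.709]
ft_force: [-0.0, -0.9, -0.5]
width: 0.003
```

Run:
```python
from fit import *
im=env.camera("wrist"); print(env.get_state()["ee_pos"],env.get_state()["ft_force"])
for p,a in blobs("wrist",im,(5,150,120),(20,255,255),120): print("orange",p.round(1),a,back("wrist",p,78).round(1))
cv2.imwrite("pics/w7.png",cv2.resize(im[60:260,190:450,::-1],None,fx=3,fy=3,interpolation=2))
```

```text
[555.73522436 -37.50751169 154.69556408] [-0.60741335  0.11073912 -0.02590546]
orange [357.8 178.4] 160 [522.5  -5.   78. ]
orange [266.2 179.3] 157 [525.  -81.1  78. ]
```

View pics/w7.png

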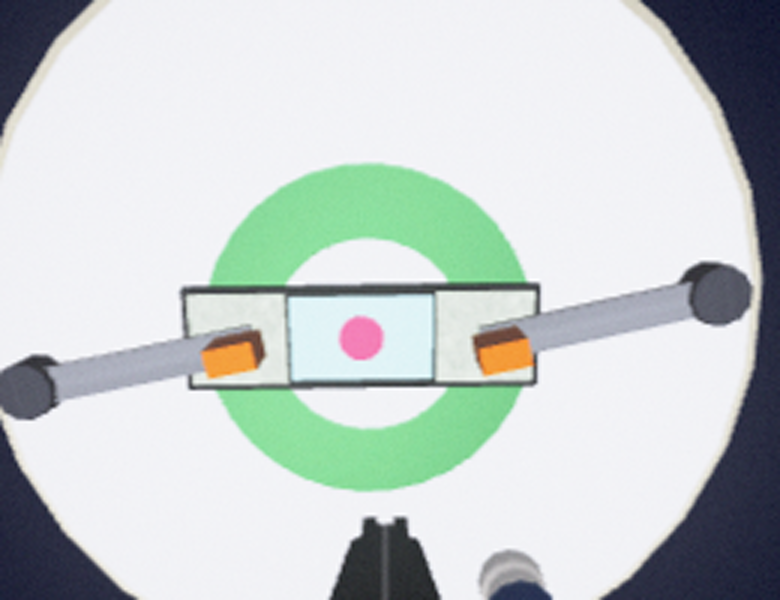

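The left lug moved 2.8 mm and is now at crop (505,351). The right lug is at (231,357), and the carrier has not moved. The robot is clear, so I'm handing in.

Run:
```python
from off import *
f=lambda x,y:(190+x/3-.33,60+y/3-.33)
C=[f(182,289),f(540,285),f(537,383),f(190,388)]
off("wrist",C,f(505,354)); off("wrist",C,f(232,358),side=-1)
print(env.close_job())
```

```text
carrier [523.2 -44.9] scale 1.016 yaw 0.036 lug [521.9  -4.9] in carrier [ 0.2 40.7] from pad [0.2 2.7]
carrier [523.2 -44.9] scale 1.016 yaw 0.036 lug [524.7 -80.4] in carrier [  0.3 -36.1] from pad [0.3 1.9]
the job is handed in; nothing more can be done
None
```

Both stage clips are swung in, with each orange lug over its white pad, and the job is handed in at about 18.6 s of the 51 s allowed. I pushed each lug round from behind with the shut fingertips and never pinched one.

- **Left lug:** after the first push it was about 2.5 mm short, so I nudged it once more. The last wrist picture puts it 0.2 mm across and 2.7 mm along the carrier from the pad's middle.
- **Right lug:** it stands 0.3 mm across and 1.9 mm along the carrier from its pad's middle.
- **Carrier and the rest:** the carrier's measured centre stayed within about 0.3 mm over the last three overhead views. The robot was clear and touching nothing at hand-in. I did not re-measure the other things on the bench.

**Disagreements:** the wrist camera read lengths 2–3% short on the carrier, so the offsets are good to about 2 mm. The scene camera's network put the lugs about 4–24 mm from the pads, most for the right lug. I set that aside as coarse because the enlarged wrist picture shows both lugs on their pads.

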